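Slide the tall lantern into its charging stand and start the charge

TASK

Put the tall slim lantern on charge: push it gently with the fingertips, low on its foot, so that it slides upright over the table between the cheeks of the charging stand until its foot is against the back stop, then press the button of the stand right down and let it go. Do not tip, lift or carry the lantern, keep the fingers off its stem and lamp head, and leave the other things on the table where they are.

Things in the scene. Friction and masses are not known exactly. Their poses are not given: they have to be found in the camera images.
- lantern: the lantern, loose, 0.4 to 0.6 kg, 254 mm tall, upright: a black round foot (cylinder 64 mm in diameter, 40 mm high) carries a thin stem and a wider lamp head. Origin: centre of the foot's underside, on the table; z up; yaw is of no account. Pushed on the foot it slides (the lower the surer); pushed on the stem or head it tips. The table between it and the stand is clear
- lantern_upper: the part of the lantern above its foot (fixed to it, same origin and axes): aluminium stem 28 mm in diameter from 40 to 150 mm above the table, white lamp head 52 mm in diameter from 150 to 220 mm, black cap 58 mm in diameter to 231 mm, wire loop to 254 mm
- stand: grey plastic charging stand, fixed, with no floor (the lantern stays on the table). Origin as point home; x points from its open mouth to its back stop (to the robot's left, yaw 1.37 to 1.77 rad). Stop face at x = 34 mm, 45 mm high. Two cheeks 25 mm high, inner faces 82 mm apart from the stop to x = -14 mm, then flaring by 0.6 rad each to x = -50 mm, mouth 130 mm wide. An arm on its -y side (far from the robot) bears the button
- home (a point): the point on the table where the centre of the lantern's foot belongs, on the stand's centre line, 34 mm before its back stop. The lantern starts 150 to 240 mm before this point along the stand's x axis and up to 55 mm to either side
- charge_button_top (a point): centre of the top of the white round push button (28 mm in diameter), on the stand's arm (45 mm high, x -19 to 34 mm, y -150 to -104 mm in the stand's frame), at x = 9, y = -127 mm, about 67 mm above the table; pressed straight down. The lantern standing home is 127 mm away and taller, so mind the width of the gripper
- charge_button (a joint): travel of the button in m: 0 = up, 0.006 = fully down; a spring (5 N when fully down) brings it back
- bottle: bystander: tall grey metal bottle with a narrow neck and no foot, body 62 mm in diameter, 235 mm high; origin at the centre of its underside
- plate: bystander: aluminium plate 170 mm in diameter, 18 mm high; origin at the centre of its underside
- funnel: bystander: blue plastic funnel standing on its 100 mm mouth, 95 mm high; origin at the centre of its underside
- mug: bystander: white mug, 80 mm in diameter, 90 mm high, with a handle on its +y side; origin at the centre of its underside
- jar: bystander: glass jar, 68 mm in diameter, 85 mm high; origin at the centre of its underside
- can: bystander: steel can, 66 mm in diameter, 100 mm high; origin at the centre of its underside
Not all that is in view belongs to the job. What is shaped like the lantern but red is not meant.

How it is judged:
On the way, in this order (a step that is already met when the one before it is completed fails the run):
1. the lantern stands upright and at rest in the charging stand, its foot against the back stop (horizontal distance between lantern and home below 0.013 m and angle between lantern's own z axis and vertical below 0.06 rad and linear speed of lantern below 0.02 m/s), for 0.2 s.
2. the button of the stand is pressed right down (value of joint charge_button above 0.0048 m), for 0.05 s.
At the end, for the whole second after the job is handed in: the lantern stands upright (within 0.06 rad) and at rest on the table with its foot's centre within 13 mm of the home point, and the button has come back up (below 1.5 mm) (all of step 1 and height (world z) of lantern below 0.004 m and value of joint charge_button below 0.0015 m); the robot touches nothing.
It fails at once if the lantern is tipped by more than 0.25 rad (angle between lantern's own z axis and vertical above 0.25 rad).
It fails at once if the lantern is lifted by more than 12 mm (height (world z) of lantern above 0.012 m).
It fails at once if the fingers push or hold the lantern above its foot (more than 1 N on stem or lamp head) (contact force between the fingers and lantern_upper above 1 N).
It fails at once if the lantern is squeezed or shoved with more than 35 N (contact force between the fingers and lantern above 35 N).
It fails at once if another thing on the table is moved by more than 25 mm (distance of any of bottle, plate, funnel, mug, jar, can from where it was at the start of the episode above 0.025 m).
It also fails if it takes over 54 s, if anything falls off the work surface, if the arm or the gripper's body presses on something with over 40 N, if the wrist force passes 120 N, or if a joint passes its speed limit or range.

ROBOT

A 6-joint arm with a two-finger parallel gripper is mounted at the origin on the work surface. World frame = base frame: x ahead of the robot, y to its left, z up, the work surface at z = 0. Lengths are in m, angles in rad, forces in N, time in s.
With the tool pointing down it reaches from about 0.35 to 0.775 m from the base axis. Payload 5.5 kg.
Tool frame: the origin (TCP) lies where the fingers leave the gripper's body, on its centre line; the fingertips stand 73 mm ahead of it and the grasp point (between the pads) lies 54 mm ahead of it; z points along the fingers, y is the direction in which the jaws open and shut (so a half turn about z gives the same grasp; the last joint's range is limited). The gripper opens to 85 mm and grips with 20 to 120 N. Pads are 22 mm wide; open, the fingers measure 114 mm over their backs; the gripper's body (76 mm by 85 mm) begins 54 mm behind the grasp point. The pads swing forward as they close: fully open they stand 13 mm farther back than shut.
Start: joints at [-1.362, 0.313, 0.046, 1.304, 0, 1.431], TCP at [0.197, -0.54, 0.304] pointing down, gripper open.
Joint ranges: [-2.76, 2.76], [-0.86, 1.69], [-1.03, 1.26], [-2.2, 2.34], [-1.47, 1.5], [-3.14, 3.14]. Speed limits (rad/s): [2.57, 2.57, 3.14, 3.14, 3.14, 3.14].

INTERFACE

Orientations are given as a unit quaternion [w, x, y, z].
In Python, from workcell import env, read_camera, job, cut_out gives the robot as it stands.
- The arm moves only by the tool servo_tool, never from a script. Its argument "deltas" is a list of rows, each an object of numbers: "dx", "dy", "dz": the shift along the world's x, y, z in mm; "rx", "ry", "rz": the turn, a rotation vector about the world's x, y, z in rad; "fingers": the closure, from -1 (fully open) to 1 (shut). A call has 1 to 8 rows; each row shifts and turns the commanded pose from where the row before left it; what a row does not reach is not made up. A row lasts 1/10 s, in which the tool goes at most 50 mm and 8.59 degrees, less where a joint would pass 70% of its speed; a pose out of reach is approached as far as the arm can. A call is refused whole if a number of a shift passes 50 or a number of a turn 0.15, either way. A call with a gripper value outside its range is refused whole. The fingers move at their own pace and stop on an object; "newtons" is the grip in N (left out, the last holds). Time passes only in rows, so rows that do not move let the fingers close. It gives the time, the measured TCP pose, the force and the opening at its end, in the units of the state.
- env.get_state(): the state, without advancing time (a new reading comes with each control period).
- read_camera(name): name is "side" or "top"; returns a dict with "img" (400x640x3 uint8, red, green, blue), "intrinsics" (3x3 intrinsics, pixels), "extrinsics" (4x4, takes a point from camera to world coordinates). Camera axes: x right, y down, z forward; pixel columns grow to the right and rows downward; lengths in m; the calibration is good to about 2 mm. A picture is of the moment at which its call begins. There is no depth.
- job.hand_in(): hands the job in, once; it reports no verdict.
Trained networks look in the newest picture that a camera, given by its name, has taken for a name from the list of things; names that differ only in an ending like _2 or _b are one class to them, and where a whole thing is asked for, a point or a joint stands for the part that bears it (a point fixed in the world has none). Each returns a list of dicts, best first, with "confidence" (0 to 1); they miss things now and then, are a little off and sometimes report something else, mostly with a low value. They report only what shows in the picture. A call takes as long as a camera call. They do not tell look-alikes from the thing itself.
- cut_out(target, camera): "region" (400x640 bool, what is visible of it) and "extent" ([left, top, right, bottom] in pixels, round what is visible of it).
The state is a dict: "clock": time; "joint_pos": joint angles; "qvel": joint speeds; "tau": joint torques, N m; "tcp_pos": TCP position; "orientation": TCP orientation; "wrist_force": force on the tool from outside, world axes, zero at the start; "ft_torque": the same for the moment, N m; "finger_gap": finger opening in m.
Only numpy, scipy, OpenCV 4.12 (cv2) and the standard library are available. Lean on these libraries where they do the work, as an engineer would, in place of code of your own. Each camera call takes 0.05 s, during which the arm holds its last target. There are 200 camera calls.

## Working session

There is one attempt and no reset: what is moved stays moved. The work goes in short steps, Python scripts to look and compute and a tool call to move; the robot and the scene stay as the last step left them, time stands still between calls to the robot, and variables do not carry over. Pictures are saved under pics/ and viewed, about 8 in all and at most 12, crops included, and the job is handed in when it is done.

Besides the shell and the picture viewer there is one more tool, called after "Call:" as name([rows], argument=value, ...), one row to a line, values as JSON. servo_tool: Moves the arm, as the interface text tells. Its arguments: {"type":"object","properties":{"deltas":{"type":"array"},"newtons":{"type":"number"}},"required":["deltas"]}

```bash
mkdir -p pics; ls
python3 - <<'E'
from workcell import env, read_camera, job, cut_out
import cv2,numpy as np
for n in("top","side"):
    c=read_camera(n); cv2.imwrite(f"pics/{n}0.png",c["img"][:,:,::-1]); print(n,c["intrinsics"].tolist(),np.round(c["extrinsics"],4).tolist())
    for t in("lantern","lantern_upper","stand","charge_button","charge_button_top","bottle","mug","can","jar","funnel","plate"):
        print(n,t,[(r["extent"],round(r["confidence"],2)) for r in cut_out(t,n)])
s=env.get_state();print({k:np.round(v,3).tolist() for k,v in s.items()})
E
```

```text
pics
top [[412.4730333945338, 0.0, 318.68329961977884], [0.0, 412.4730333945338, 193.8414914472755], [0.0, 0.0, 1.0]] [[0.0242, -0.9926, 0.1188, 0.441], [-0.9997, -0.024, 0.0025, 0.0961], [0.0004, -0.1188, -0.9929, 1.0169], [0.0, 0.0, 0.0, 1.0]]
top lantern [([416.4, 173.0, 477.8, 214.1], 0.93), ([407.5, 273.2, 461.7, 315.4], 0.85), ([403.6, 230.7, 459.3, 262.2], 0.67), ([311.8, 244.6, 334.6, 272.4], 0.67)]
top lantern_upper [([417.6, 280.7, 461.6, 318.5], 0.97), ([430.1, 175.1, 479.0, 204.8], 0.78), ([410.6, 228.4, 460.3, 259.7], 0.78)]
top stand [([295.4, 133.8, 357.6, 228.2], 0.86)]
top charge_button [([257.3, 206.3, 290.0, 236.8], 0.71), ([296.6, 134.3, 357.0, 228.7], 0.57)]
top charge_button_top []
top bottle [([256.0, 205.5, 289.1, 237.3], 0.65)]
top mug [([236.2, 95.1, 278.0, 141.9], 0.94), ([255.8, 207.6, 289.9, 236.2], 0.23)]
top can [([256.9, 252.3, 291.2, 282.8], 0.75)]
top jar []
top funnel [([247.2, 160.3, 290.5, 202.7], 0.73), ([257.5, 254.3, 289.8, 283.9], 0.25)]
top plate [([338.3, 80.8, 403.9, 145.5], 0.73)]
side [[373.8598440171626, 0.0, 318.1589439968172], [0.0, 37
[... 708 characters left out ...]
ide mug [([352.2, 144.0, 382.4, 188.4], 0.64)]
side can [([219.5, 172.0, 249.5, 220.1], 0.6)]
side jar [([230.8, 213.5, 261.3, 253.7], 0.87), ([257.5, 122.7, 287.8, 213.0], 0.43), ([349.1, 140.4, 383.0, 186.1], 0.36)]
side funnel [([299.7, 161.3, 336.6, 203.6], 0.74)]
side plate [([374.8, 220.2, 453.5, 282.2], 0.63), ([230.3, 211.9, 261.9, 253.6], 0.33)]
{'clock': 1.2, 'joint_pos': [-1.362, 0.313, 0.046, 1.304, -0.0, 1.431], 'qvel': [0.0, 0.0, 0.001, 0.001, 0.001, -0.001], 'tau': [0.0, -48.048, 29.881, 0.001, -0.0, -0.0], 'tcp_pos': [0.197, -0.54, 0.304], 'orientation': [0.0, 0.985, 0.173, -0.0], 'wrist_force': [-0.599, 1.048, -0.134], 'ft_torque': [-0.006, 0.0, -0.003], 'finger_gap': 0.085}
```

View pics/top0.png

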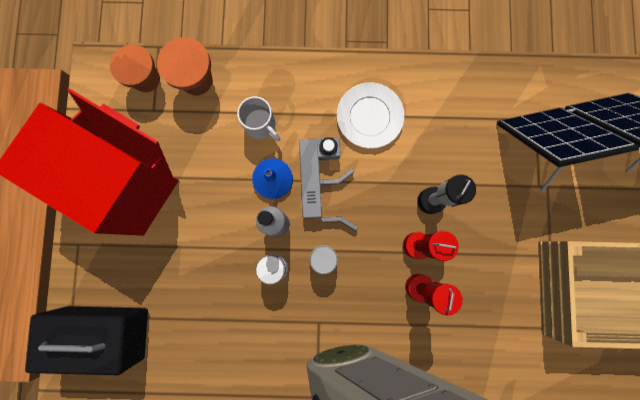

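View pics/side0.png

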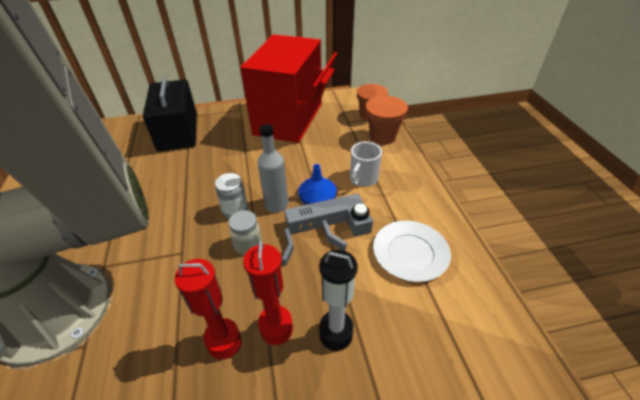

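Top view: the wanted lantern is black with a white head, foot at about (430,200); side view foot at (337,332). Look-alikes are the two red lanterns, top (415,245) and (418,287), side (275,325) and (221,340), and the grey bottle, top (270,220). The stand's back bar is at top (311,178) with the button at (328,146); its mouth faces the lantern. One close crop to check the choice and pick stand points.

Run:
```python
import cv2,numpy as np
a=cv2.imread("pics/top0.png")[125:265,290:490]; b=cv2.imread("pics/side0.png")[190:360,270:390]
a=cv2.resize(a,None,fx=4,fy=4,interpolation=cv2.INTER_CUBIC)[:, :]
cv2.imwrite("pics/topc.png",a)
cv2.imwrite("pics/sidec.png",cv2.resize(b,None,fx=3.5,fy=3.5,interpolation=cv2.INTER_CUBIC))
```

```text
(no output)
```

View pics/topc.png

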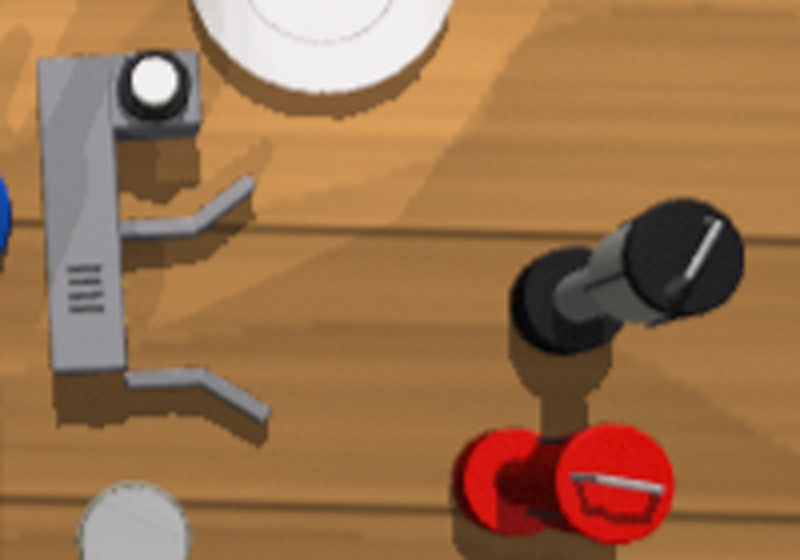

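View pics/sidec.png

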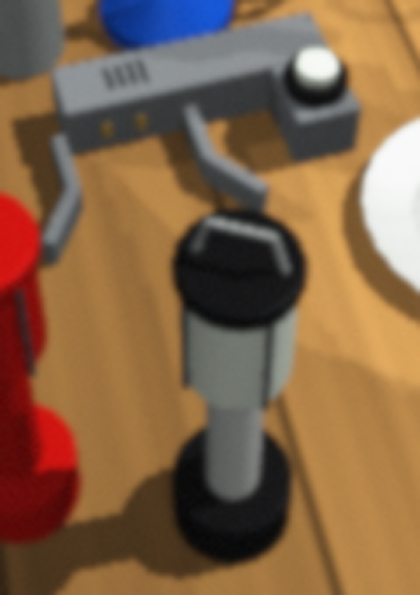

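```bash
cat > h.py <<'E'
import numpy as np
from scipy.optimize import least_squares
C={"top":(np.array([[412.473,0,318.683],[0,412.473,193.841],[0,0,1]]),np.array([[0.0242,-0.9926,0.1188,0.441],[-0.9997,-0.024,0.0025,0.0961],[0.0004,-0.1188,-0.9929,1.0169],[0,0,0,1]])),
"side":(np.array([[373.86,0,318.159],[0,373.86,203.241],[0,0,1]]),np.array([[0.9781,-0.1596,0.1338,0.4648],[-0.2075,-0.6918,0.6916,-0.4889],[-0.0178,-0.7042,-0.7098,0.6862],[0,0,0,1]]))}
def proj(c,P):
    K,E=C[c]; q=K@(E[:3,:3].T@(np.atleast_2d(P)-E[:3,3]).T); return (q[:2]/q[2]).T
t=np.linspace(0,2*np.pi,180)
def foot(c,x,y):
    P=np.vstack([np.c_[x+.032*np.cos(t),y+.032*np.sin(t),0*t+z] for z in(0,.04)])
    p=proj(c,P); return np.r_[p.min(0),p.max(0)]  # l t r b
def w2(p,s): # stand->world
    c,n=np.cos(p[2]),np.sin(p[2]); s=np.atleast_2d(s)
    return np.c_[p[0]+c*s[:,0]-n*s[:,1],p[1]+n*s[:,0]+c*s[:,1],s[:,2]]
E
python3 - <<'E'
from h import *
T=lambda u,v:(290+(u-1.5)/4,125+(v-1.5)/4); S=lambda u,v:(270+(u-1.2)/3.5,190+(v-1.2)/3.5)
top=[((-19,-150,45),(198,50)),((-19,-104,45),(200,124)),((-14,-41,25),(195,236)),((-14,41,25),(203,370)),((-50,-65,25),(254,186)),((-50,65,25),(268,408)),((9,-127,67),(155,80))]
side=[((9,-127,67),(316,64)),((-19,-150,45),(358,105)),((-19,-104,45),(295,122))]
def f(p):
    return np.r_[(proj("top",w2(p,np.array([a for a,_ in top])/1e3))-np.array([T(*b) for _,b in top])).ravel(),
     (proj("side",w2(p,np.array([a for a,_ in side])/1e3))-np.array([S(*b) for _,b in side])).ravel()]
r=least_squares(f,[.45,.1,1.57],loss="soft_l1"); print(r.x.round(4),f(r.x).reshape(-1,2).round(1).tolist())
a=T(511,247)+T(0,354); b=S(173,0)+S(291,562)
def g(p):
    A=foot("top",*p);B=foot("side",*p)
    return [A[0]-a[0],A[1]-a[1],A[3]-a[3],B[0]-b[0],B[2]-b[2],B[3]-b[3]]
q=least_squares(g,[.43,-.17]); print(q.x.round(4),np.round(g(q.x),1))
c,n=np.cos(r.x[2]),np.sin(r.x[2]); d=q.x-r.x[:2]; print("lantern in stand",c*d[0]+n*d[1],-n*d[0]+c*d[1])
print("button",w2(r.x,[.009,-.127,.067]))
# red ones, others
for n_,u,v,z in(("red1",415,245,.04),("red2",418,287,.04),("jar?",323,260,.085),("jar2",271,269,.1)):
    K,E=C["top"]; d=E[:3,:3]@np.linalg.solve(K,[u,v,1]); print(n_,(E[:3,3]+d*(z-E[2,3])/d[2]).round(3))
E
```

```text
[0.5453 0.0613 1.6434] [[-0.3, -0.0], [0.2, 0.2], [0.4, -0.6], [0.3, -0.4], [-0.1, 1.5], [-0.5, -0.6], [-0.4, 0.2], [-0.5, -0.4], [0.6, 0.7], [-0.2, 0.3]]
[ 0.5527 -0.1749] [-1.4 -0.9  0.2 -0.7  0.4  1.1]
lantern in stand -0.23618222849554488 0.009724265604495385
button [[0.67130317 0.07953654 0.067     ]]
red1 [ 0.442 -0.131  0.04 ]
red2 [ 0.346 -0.137  0.04 ]
jar? [0.404 0.085 0.085]
jar2 [0.382 0.199 0.1  ]
```

Call:
servo_tool([
  {"dx": 30,"dy": 12,"rz": 0.14,"fingers": 0.2},
  {"dx": 40,"dy": 14,"rz": 0.14},
  {"dx": 40,"dy": 14,"rz": 0.14},
  {"dx": 40,"dy": 14,"rz": 0.14},
  {"dx": 40,"dy": 14,"rz": 0.14},
  {"dx": 40,"dy": 14,"rz": 0.14},
  {"dx": 40,"dy": 14,"rz": 0.14},
  {"dx": 40,"dy": 14,"rz": 0.14},
], newtons=20)

```text
invalid input at $.deltas[0]: expected keys dx, dy, dz, rx, ry, rz, fingers
```

Call:
servo_tool([
  {"dx": 30,"dy": 12,"dz": 0,"rx": 0,"ry": 0,"rz": 0.14,"fingers": 0.2},
  {"dx": 40,"dy": 14,"dz": 0,"rx": 0,"ry": 0,"rz": 0.14,"fingers": 0.2},
  {"dx": 40,"dy": 14,"dz": 0,"rx": 0,"ry": 0,"rz": 0.14,"fingers": 0.2},
  {"dx": 40,"dy": 14,"dz": 0,"rx": 0,"ry": 0,"rz": 0.14,"fingers": 0.2},
  {"dx": 40,"dy": 14,"dz": 0,"rx": 0,"ry": 0,"rz": 0.14,"fingers": 0.2},
  {"dx": 40,"dy": 14,"dz": 0,"rx": 0,"ry": 0,"rz": 0.14,"fingers": 0.2},
  {"dx": 40,"dy": 14,"dz": 0,"rx": 0,"ry": 0,"rz": 0.14,"fingers": 0.2},
  {"dx": 40,"dy": 14,"dz": 0,"rx": 0,"ry": 0,"rz": 0.14,"fingers": 0.2},
], newtons=20)

```text
clock: 2.0
tcp_pos: [0.5081, -0.4296, 0.304]
orientation: [0.0, 0.74, 0.672, 0.0]
wrist_force: [0.1, -1.2, -0.3]
finger_gap: 0.0341
```

Call:
servo_tool([
  {"dx": 10,"dy": 10,"dz": 0,"rx": 0,"ry": 0,"rz": 0.145,"fingers": 0.2},
  {"dx": 10,"dy": 10,"dz": -20,"rx": 0.131,"ry": 0.007,"rz": 0,"fingers": 0.2},
  {"dx": 10,"dy": 15,"dz": -20,"rx": 0.131,"ry": 0.007,"rz": 0,"fingers": 0.2},
  {"dx": 10,"dy": 15,"dz": -20,"rx": 0.131,"ry": 0.007,"rz": 0,"fingers": 0.2},
  {"dx": 10,"dy": 15,"dz": -20,"rx": 0.131,"ry": 0.007,"rz": 0,"fingers": 0.2},
  {"dx": 0,"dy": 15,"dz": -20,"rx": 0.131,"ry": 0.007,"rz": 0,"fingers": 0.2},
  {"dx": 0,"dy": 10,"dz": -20,"rx": 0.131,"ry": 0.007,"rz": 0,"fingers": 0.2},
  {"dx": 0,"dy": 0,"dz": -20,"rx": 0,"ry": 0,"rz": 0,"fingers": 0.2},
])

```text
clock: 2.8
tcp_pos: [0.5555, -0.3401, 0.1578]
orientation: [-0.285, 0.639, 0.664, 0.264]
wrist_force: [-0.6, -0.1, -1.8]
finger_gap: 0.0344
```

```bash
cat > look.py <<'E'
import sys,cv2,numpy as np
from workcell import env, read_camera
out=[]
for n,(x0,y0,x1,y1) in(("top",(290,120,490,330)),("side",(200,180,400,390))):
    out.append(cv2.resize(read_camera(n)["img"][y0:y1,x0:x1,::-1],(390,410),interpolation=cv2.INTER_CUBIC))
cv2.imwrite(f"pics/{sys.argv[1]}.png",np.hstack(out))
s=env.get_state();print({k:np.round(s[k],4).tolist() for k in("clock","tcp_pos","orientation","joint_pos","wrist_force","finger_gap")})
E
python3 look.py a1
```

```text
{'clock': 2.9, 'tcp_pos': [0.5556, -0.34, 0.1585], 'orientation': [-0.2832, 0.6389, 0.6653, 0.2625], 'joint_pos': [-0.8323, 0.9939, 0.6458, 1.8907, 0.4646, 0.5341], 'wrist_force': [-0.1223, -0.3289, 0.0222], 'finger_gap': 0.0342}
```

View pics/a1.png

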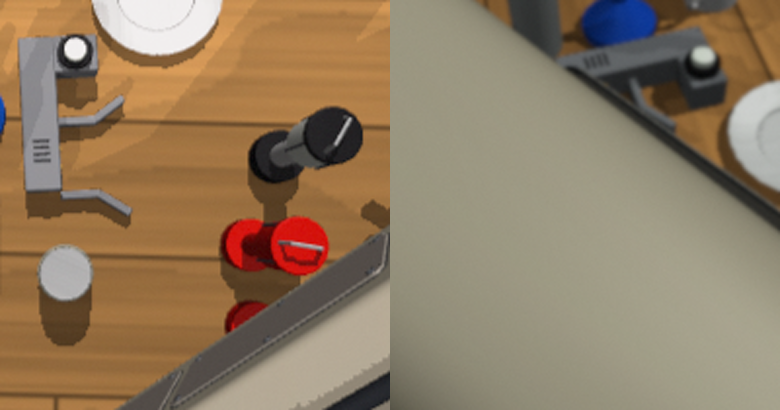

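The view shows the lantern, stand and reds unchanged. The forearm sits low, and a 45° tool would sweep it over the red lanterns at top (415,245) and (418,287). I'll push with the back of the open front finger and a nearly vertical tool instead, which keeps the wrist high.

Call:
servo_tool([
  {"dx": 0,"dy": 0,"dz": 10,"rx": -0.131,"ry": -0.007,"rz": 0,"fingers": -1},
  {"dx": 0,"dy": 0,"dz": 10,"rx": -0.131,"ry": -0.007,"rz": 0,"fingers": -1},
  {"dx": 0,"dy": 0,"dz": 10,"rx": -0.131,"ry": -0.007,"rz": 0,"fingers": -1},
  {"dx": 0,"dy": 0,"dz": 10,"rx": -0.131,"ry": -0.007,"rz": 0,"fingers": -1},
  {"dx": 0,"dy": 0,"dz": 0,"rx": -0.131,"ry": -0.007,"rz": 0,"fingers": -1},
  {"dx": 0,"dy": 0,"dz": 0,"rx": -0.131,"ry": -0.007,"rz": 0,"fingers": -1},
  {"dx": 0,"dy": 0,"dz": 0,"rx": 0,"ry": 0,"rz": 0.145,"fingers": -1},
  {"dx": 0,"dy": 0,"dz": 0,"rx": 0,"ry": 0,"rz": 0.145,"fingers": -1},
])

```text
clock: 3.7
tcp_pos: [0.5568, -0.339, 0.2079]
orientation: [0.003, 0.577, 0.817, -0.0]
wrist_force: [0.5, 0.6, 0.3]
finger_gap: 0.0855
```

Call:
servo_tool([
  {"dx": 0,"dy": 0,"dz": 0,"rx": 0,"ry": 0,"rz": 0.145,"fingers": -1},
  {"dx": 0,"dy": 0,"dz": 0,"rx": 0,"ry": 0,"rz": 0.145,"fingers": -1},
  {"dx": 0,"dy": 0,"dz": 0,"rx": 0,"ry": 0,"rz": 0.145,"fingers": -1},
  {"dx": 0,"dy": 0,"dz": 0,"rx": 0,"ry": 0,"rz": 0.145,"fingers": -1},
  {"dx": 0,"dy": 0,"dz": 0,"rx": 0,"ry": 0,"rz": 0.145,"fingers": -1},
  {"dx": 0,"dy": 0,"dz": 0,"rx": 0,"ry": 0,"rz": 0.145,"fingers": -1},
  {"dx": 0,"dy": 0,"dz": 0,"rx": 0,"ry": 0,"rz": 0.145,"fingers": -1},
  {"dx": 0,"dy": 0,"dz": 0,"rx": 0,"ry": 0,"rz": 0.145,"fingers": -1},
])

```text
clock: 4.5
tcp_pos: [0.5569, -0.3404, 0.207]
orientation: [0.002, 0.036, 0.999, -0.001]
wrist_force: [0.6, -0.5, 0.7]
finger_gap: 0.0854
```

```bash
python3 -c "
from workcell import env;import numpy as np
s=env.get_state();print({k:np.round(s[k],4).tolist() for k in('clock','tcp_pos','orientation','joint_pos','tau','finger_gap')})"
```

```text
{'clock': 4.5, 'tcp_pos': [0.5569, -0.3404, 0.207], 'orientation': [0.0017, 0.0358, 0.9994, -0.0011], 'joint_pos': [-0.6716, 0.5004, 0.0885, 1.1548, 0.0002, -0.6], 'tau': [0.002, -57.3185, 29.0324, -0.0386, 0.0006, 1.5157], 'finger_gap': 0.0854}
```

Call:
servo_tool([
  {"dx": 0,"dy": 0,"dz": -20,"rx": 0,"ry": 0,"rz": 0.1,"fingers": -1},
  {"dx": 0,"dy": 0,"dz": -20,"rx": 0.07,"ry": 0,"rz": 0,"fingers": -1},
  {"dx": 0,"dy": 0,"dz": -30,"rx": 0,"ry": 0,"rz": 0,"fingers": -1},
  {"dx": 0,"dy": 0,"dz": -20,"rx": 0,"ry": 0,"rz": 0,"fingers": -1},
  {"dx": 0,"dy": 0,"dz": -15,"rx": 0,"ry": 0,"rz": 0,"fingers": -1},
  {"dx": 0,"dy": 0,"dz": -10,"rx": 0,"ry": 0,"rz": 0,"fingers": -1},
  {"dx": 0,"dy": 0,"dz": -7,"rx": 0,"ry": 0,"rz": 0,"fingers": -1},
  {"dx": 0,"dy": 0,"dz": 0,"rx": 0,"ry": 0,"rz": 0,"fingers": -1},
])

```text
clock: 5.3
tcp_pos: [0.5566, -0.3403, 0.0824]
orientation: [0.001, -0.011, 0.999, 0.035]
wrist_force: [-0.4, 0.2, -0.6]
finger_gap: 0.0856
```

```bash
python3 look.py a2
```

```text
{'clock': 5.4, 'tcp_pos': [0.557, -0.3407, 0.0831], 'orientation': [0.001, -0.0112, 0.9993, 0.0345], 'joint_pos': [-0.6908, 0.6232, -0.0272, 0.9635, 0.054, -0.7143], 'wrist_force': [1.1412, 0.3201, -0.5286], 'finger_gap': 0.0853}
```

View pics/a2.png

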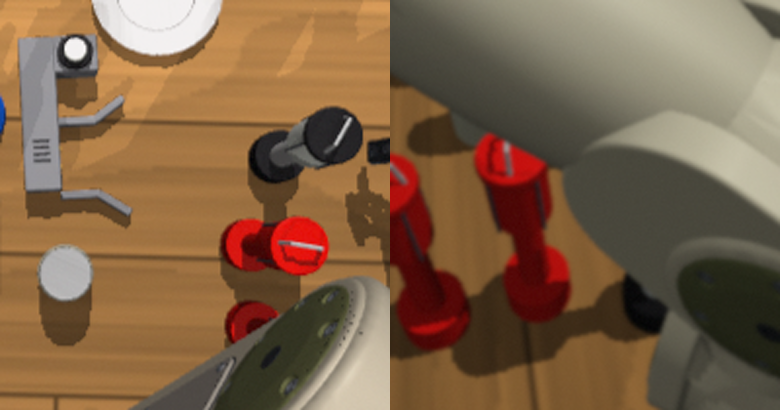

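Run:
```python
from h import *
for z in(0.01,.03,.06): 
  p=proj("top",[[.545,-.278,z],[.567,-.278,z]]); print(z,p.round(1).tolist(), ((p-[290,120])*1.95).round(0).tolist())
```

```text
0.01 [[472.1, 204.2], [471.9, 195.3]] [[355.0, 164.0], [355.0, 147.0]]
0.03 [[475.2, 203.4], [475.0, 194.3]] [[361.0, 163.0], [361.0, 145.0]]
0.06 [[480.0, 202.2], [479.8, 192.8]] [[371.0, 160.0], [370.0, 142.0]]
```

Call:
servo_tool([
  {"dx": -2,"dy": 15,"dz": 0,"rx": 0,"ry": 0,"rz": 0,"fingers": -1},
  {"dx": -2,"dy": 15,"dz": 0,"rx": 0,"ry": 0,"rz": 0,"fingers": -1},
  {"dx": 0,"dy": 12,"dz": 0,"rx": 0,"ry": 0,"rz": 0,"fingers": -1},
  {"dx": 0,"dy": 8,"dz": 0,"rx": 0,"ry": 0,"rz": 0,"fingers": -1},
  {"dx": 0,"dy": 5,"dz": 0,"rx": 0,"ry": 0,"rz": 0,"fingers": -1},
  {"dx": 0,"dy": 5,"dz": 0,"rx": 0,"ry": 0,"rz": 0,"fingers": -1},
  {"dx": 0,"dy": 5,"dz": 0,"rx": 0,"ry": 0,"rz": 0,"fingers": -1},
  {"dx": 0,"dy": 5,"dz": 0,"rx": 0,"ry": 0,"rz": 0,"fingers": -1},
])

```text
clock: 6.2
tcp_pos: [0.5526, -0.2703, 0.0819]
orientation: [0.0, -0.011, 0.999, 0.035]
wrist_force: [1.2, 0.5, -0.3]
finger_gap: 0.0854
```

Call:
servo_tool([
  {"dx": 0,"dy": 5,"dz": 0,"rx": 0,"ry": 0,"rz": 0,"fingers": -1},
  {"dx": 0,"dy": 5,"dz": 0,"rx": 0,"ry": 0,"rz": 0,"fingers": -1},
  {"dx": -1,"dy": 5,"dz": 0,"rx": 0,"ry": 0,"rz": 0,"fingers": -1},
  {"dx": 0,"dy": 5,"dz": 0,"rx": 0,"ry": 0,"rz": 0,"fingers": -1},
])

```text
clock: 6.6
tcp_pos: [0.5516, -0.2507, 0.0821]
orientation: [0.001, -0.011, 0.999, 0.035]
wrist_force: [0.1, -3.8, -1.2]
finger_gap: 0.0856
```

```bash
python3 look.py a3
```

```text
{'clock': 6.7, 'tcp_pos': [0.5514, -0.2498, 0.0819], 'orientation': [0.0003, -0.0113, 0.9993, 0.0352], 'joint_pos': [-0.5802, 0.5424, -0.1768, 0.8904, 0.0588, -0.604], 'wrist_force': [1.5666, -1.5092, -1.7751], 'finger_gap': 0.0854}
```

View pics/a3.png

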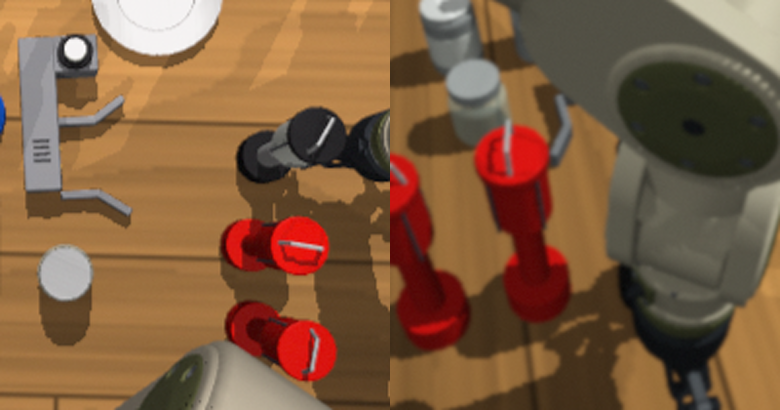

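The lantern slid about 14 mm upright (foot now at crop (262,157)), the force is about 4 N, and the reds are clear of the arm. I'll keep pushing.

Call:
servo_tool([
  {"dx": 0,"dy": 5,"dz": 0,"rx": 0,"ry": 0,"rz": 0,"fingers": -1},
  {"dx": 0,"dy": 5,"dz": 0,"rx": 0,"ry": 0,"rz": 0,"fingers": -1},
  {"dx": 0,"dy": 5,"dz": 0,"rx": 0,"ry": 0,"rz": 0,"fingers": -1},
  {"dx": -1,"dy": 5,"dz": 0,"rx": 0,"ry": 0,"rz": 0,"fingers": -1},
  {"dx": 0,"dy": 5,"dz": 0,"rx": 0,"ry": 0,"rz": 0,"fingers": -1},
  {"dx": 0,"dy": 5,"dz": 0,"rx": 0,"ry": 0,"rz": 0,"fingers": -1},
  {"dx": 0,"dy": 5,"dz": 0,"rx": 0,"ry": 0,"rz": 0,"fingers": -1},
  {"dx": 0,"dy": 5,"dz": 0,"rx": 0,"ry": 0,"rz": 0,"fingers": -1},
])

```text
clock: 7.5
tcp_pos: [0.5505, -0.21, 0.0819]
orientation: [0.0, -0.011, 0.999, 0.035]
wrist_force: [-0.3, -4.2, -0.8]
finger_gap: 0.0852
```

Call:
servo_tool([
  {"dx": -1,"dy": 5,"dz": 0,"rx": 0,"ry": 0,"rz": 0,"fingers": -1},
  {"dx": 0,"dy": 5,"dz": 0,"rx": 0,"ry": 0,"rz": 0,"fingers": -1},
  {"dx": 0,"dy": 5,"dz": 0,"rx": 0,"ry": 0,"rz": 0,"fingers": -1},
  {"dx": 0,"dy": 5,"dz": 0,"rx": 0,"ry": 0,"rz": 0,"fingers": -1},
  {"dx": -1,"dy": 5,"dz": 0,"rx": 0,"ry": 0,"rz": 0,"fingers": -1},
  {"dx": 0,"dy": 5,"dz": 0,"rx": 0,"ry": 0,"rz": 0,"fingers": -1},
  {"dx": 0,"dy": 5,"dz": 0,"rx": 0,"ry": 0,"rz": 0,"fingers": -1},
  {"dx": 0,"dy": 5,"dz": 0,"rx": 0,"ry": 0,"rz": 0,"fingers": -1},
])

```text
clock: 8.3
tcp_pos: [0.5485, -0.17, 0.0819]
orientation: [0.0, -0.011, 0.999, 0.035]
wrist_force: [-0.8, -5.2, 0.5]
finger_gap: 0.0852
```

```bash
cat > track.py <<'E'
from h import *
from workcell import env,read_camera,cut_out
import cv2
im=read_camera("top")["img"].astype(int)
s=env.get_state(); print(np.round(s["clock"],2),s["tcp_pos"].round(4) if hasattr(s["tcp_pos"],"round") else s["tcp_pos"],np.round(s["wrist_force"],1))
y0=s["tcp_pos"][1]+.09; x0=.55
u,v=proj("top",[[x0,y0,.02]])[0]
m=(im.max(2)<45); 
w=np.zeros_like(m); w[int(v)-22:int(v)+23,int(u)-22:int(u)+12]=1
n,lab,st,ce=cv2.connectedComponentsWithStats((m&w).astype(np.uint8))
k=1+st[1:,4].argmax(); l,t_,ww,hh,_=st[k]; box=[l-.5,t_-.5,l+ww-.5,t_+hh-.5]
# left, top, bottom of foot silhouette
q=least_squares(lambda p:(lambda A:[A[0]-box[0],A[1]-box[1],A[3]-box[3]])(foot("top",*p)),[x0,y0])
A=foot("top",*q.x); print("box",box,"foot",q.x.round(4),"res",(A-box).round(1))
d=q.x-[.5453,.0613]; c,n=np.cos(1.6434),np.sin(1.6434); print("in stand mm",(1e3*np.r_[c*d[0]+n*d[1],-n*d[0]+c*d[1]]).round(1))
for r in cut_out("lantern","top"): print(np.round(r["extent"],0),round(r["confidence"],2))
E
python3 track.py
```

```text
8.35 [ 0.5483 -0.1691  0.0819] [ 0.4 -2.3 -0.4]
box [np.float64(378.5), np.float64(187.5), np.float64(402.5), np.float64(213.5)] foot [ 0.5477 -0.082 ] res [ 0.  -0.9  5.3  1. ]
in stand mm [-143.1    8. ]
[406. 276. 449. 317.] 0.9
[378. 174. 427. 213.] 0.7
[402. 232. 461. 261.] 0.59
```

Call:
servo_tool([
  {"dx": 0,"dy": 5,"dz": 0,"rx": 0,"ry": 0,"rz": 0,"fingers": -1},
  {"dx": 0,"dy": 5,"dz": 0,"rx": 0,"ry": 0,"rz": 0,"fingers": -1},
  {"dx": 0,"dy": 5,"dz": 0,"rx": 0,"ry": 0,"rz": 0,"fingers": -1},
  {"dx": 0,"dy": 5,"dz": 0,"rx": 0,"ry": 0,"rz": 0,"fingers": -1},
  {"dx": 0,"dy": 5,"dz": 0,"rx": 0,"ry": 0,"rz": 0,"fingers": -1},
  {"dx": 0,"dy": 5,"dz": 0,"rx": 0,"ry": 0,"rz": 0,"fingers": -1},
  {"dx": -1,"dy": 5,"dz": 0,"rx": 0,"ry": 0,"rz": 0,"fingers": -1},
  {"dx": 0,"dy": 5,"dz": 0,"rx": 0,"ry": 0,"rz": 0,"fingers": -1},
])

```text
clock: 9.2
tcp_pos: [0.5473, -0.1299, 0.0819]
orientation: [0.0, -0.011, 0.999, 0.035]
wrist_force: [-0.2, -3.8, -0.9]
finger_gap: 0.0853
```

Call:
servo_tool([
  {"dx": 0,"dy": 5,"dz": 0,"rx": 0,"ry": 0,"rz": 0,"fingers": -1},
  {"dx": 0,"dy": 5,"dz": 0,"rx": 0,"ry": 0,"rz": 0,"fingers": -1},
  {"dx": 0,"dy": 5,"dz": 0,"rx": 0,"ry": 0,"rz": 0,"fingers": -1},
  {"dx": 0,"dy": 5,"dz": 0,"rx": 0,"ry": 0,"rz": 0,"fingers": -1},
  {"dx": 0,"dy": 5,"dz": 0,"rx": 0,"ry": 0,"rz": 0,"fingers": -1},
  {"dx": -1,"dy": 5,"dz": 0,"rx": 0,"ry": 0,"rz": 0,"fingers": -1},
  {"dx": 0,"dy": 5,"dz": 0,"rx": 0,"ry": 0,"rz": 0,"fingers": -1},
  {"dx": 0,"dy": 5,"dz": 0,"rx": 0,"ry": 0,"rz": 0,"fingers": -1},
])

```text
clock: 10.0
tcp_pos: [0.5464, -0.09, 0.0819]
orientation: [0.0, -0.011, 0.999, 0.035]
wrist_force: [-0.2, -3.2, 0.7]
finger_gap: 0.0852
```

```bash
python3 track.py; python3 look.py a4
```

```text
10.05 [ 0.5463 -0.0892  0.0819] [ 0.3 -2.8  0.1]
box [np.float64(346.5), np.float64(175.5), np.float64(369.5), np.float64(213.5)] foot [ 0.5607 -0.0025] res [-0.   4.9  5.  -5. ]
in stand mm [-64.7 -10.7]
[338.  83. 403. 144.] 0.67
[344. 172. 386. 215.] 0.63
[403. 233. 416. 255.] 0.49
{'clock': 10.2, 'tcp_pos': [0.5463, -0.0895, 0.0818], 'orientation': [0.0002, -0.0115, 0.9993, 0.0359], 'joint_pos': [-0.3356, 0.4503, -0.3367, 0.8079, 0.0676, -0.3594], 'wrist_force': [0.1843, 0.9945, -0.7468], 'finger_gap': 0.0853}
```

View pics/a4.png

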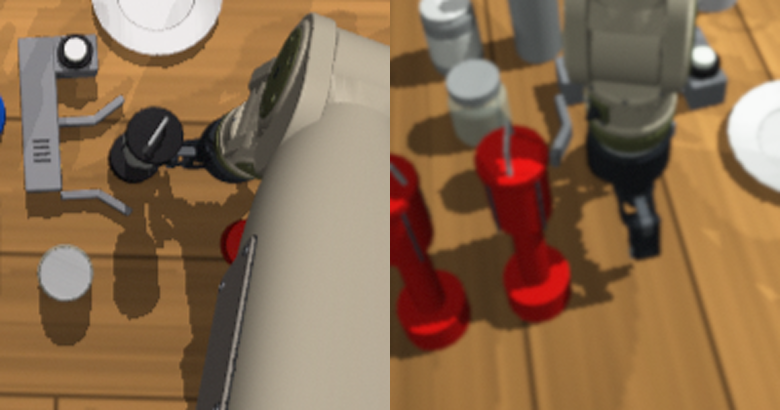

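The foot's left edge at crop (110,160) puts it about 65 mm short of home and centred to about 2 mm. It is upright, and red1 has not moved.

Call:
servo_tool([
  {"dx": 0,"dy": 5,"dz": 0,"rx": 0,"ry": 0,"rz": 0,"fingers": -1},
  {"dx": 0,"dy": 5,"dz": 0,"rx": 0,"ry": 0,"rz": 0,"fingers": -1},
  {"dx": -1,"dy": 5,"dz": 0,"rx": 0,"ry": 0,"rz": 0,"fingers": -1},
  {"dx": 0,"dy": 5,"dz": 0,"rx": 0,"ry": 0,"rz": 0,"fingers": -1},
  {"dx": 0,"dy": 5,"dz": 0,"rx": 0,"ry": 0,"rz": 0,"fingers": -1},
  {"dx": 0,"dy": 5,"dz": 0,"rx": 0,"ry": 0,"rz": 0,"fingers": -1},
  {"dx": 0,"dy": 5,"dz": 0,"rx": 0,"ry": 0,"rz": 0,"fingers": -1},
  {"dx": 0,"dy": 5,"dz": 0,"rx": 0,"ry": 0,"rz": 0,"fingers": -1},
])

```text
clock: 11.0
tcp_pos: [0.5455, -0.05, 0.0819]
orientation: [0.0, -0.011, 0.999, 0.035]
wrist_force: [-0.8, -3.5, -1.1]
finger_gap: 0.0853
```

Call:
servo_tool([
  {"dx": 0,"dy": 4,"dz": 0,"rx": 0,"ry": 0,"rz": 0,"fingers": -1},
  {"dx": 0,"dy": 4,"dz": 0,"rx": 0,"ry": 0,"rz": 0,"fingers": -1},
  {"dx": 0,"dy": 3,"dz": 0,"rx": 0,"ry": 0,"rz": 0,"fingers": -1},
  {"dx": 0,"dy": 2,"dz": 0,"rx": 0,"ry": 0,"rz": 0,"fingers": -1},
  {"dx": 0,"dy": 2,"dz": 0,"rx": 0,"ry": 0,"rz": 0,"fingers": -1},
  {"dx": 0,"dy": 2,"dz": 0,"rx": 0,"ry": 0,"rz": 0,"fingers": -1},
])

```text
clock: 11.6
tcp_pos: [0.5455, -0.0334, 0.0819]
orientation: [0.0, -0.011, 0.999, 0.035]
wrist_force: [-0.1, -4.6, 0.6]
finger_gap: 0.0854
```

```bash
python3 track.py
```

```text
11.65 [ 0.5455 -0.0331  0.0819] [-0.2 -3.2 -1.1]
box [np.float64(323.5), np.float64(175.5), np.float64(346.5), np.float64(213.5)] foot [0.5593 0.0546] res [-0.   4.9  4.  -5. ]
in stand mm [ -7.7 -13.5]
[325. 173. 356. 213.] 0.7
```

Call:
servo_tool([
  {"dx": 0,"dy": 1,"dz": 0,"rx": 0,"ry": 0,"rz": 0,"fingers": -1},
  {"dx": 0,"dy": 1,"dz": 0,"rx": 0,"ry": 0,"rz": 0,"fingers": -1},
  {"dx": 0,"dy": 1,"dz": 0,"rx": 0,"ry": 0,"rz": 0,"fingers": -1},
  {"dx": 0,"dy": 1,"dz": 0,"rx": 0,"ry": 0,"rz": 0,"fingers": -1},
  {"dx": 0,"dy": 1,"dz": 0,"rx": 0,"ry": 0,"rz": 0,"fingers": -1},
])

```text
clock: 12.2
tcp_pos: [0.5455, -0.0284, 0.0819]
orientation: [0.0, -0.011, 0.999, 0.035]
wrist_force: [0.2, -6.4, 0.5]
finger_gap: 0.0851
```

Call:
servo_tool([
  {"dx": 0,"dy": 1,"dz": 0,"rx": 0,"ry": 0,"rz": 0,"fingers": -1},
])

```text
clock: 12.3
tcp_pos: [0.5456, -0.0282, 0.082]
orientation: [0.0, -0.011, 0.999, 0.034]
wrist_force: [-0.4, -9.3, 1.4]
finger_gap: 0.0855
```

Call:
servo_tool([
  {"dx": 0,"dy": 0.5,"dz": 0,"rx": 0,"ry": 0,"rz": 0,"fingers": -1},
])

```text
clock: 12.4
tcp_pos: [0.5457, -0.0281, 0.0821]
orientation: [0.0, -0.011, 0.999, 0.033]
wrist_force: [-1.1, -9.7, 0.1]
finger_gap: 0.0855
```

Force rose to about 10 N and the TCP stalled, so the foot is on the stop. Backing off.

Call:
servo_tool([
  {"dx": 0,"dy": -3,"dz": 0,"rx": 0,"ry": 0,"rz": 0,"fingers": -1},
  {"dx": 0,"dy": -10,"dz": 0,"rx": 0,"ry": 0,"rz": 0,"fingers": -1},
  {"dx": 0,"dy": -15,"dz": 0,"rx": 0,"ry": 0,"rz": 0,"fingers": -1},
  {"dx": 0,"dy": -20,"dz": 0,"rx": 0,"ry": 0,"rz": 0,"fingers": -1},
  {"dx": 0,"dy": -20,"dz": 0,"rx": 0,"ry": 0,"rz": 0,"fingers": -1},
  {"dx": 0,"dy": -20,"dz": 0,"rx": 0,"ry": 0,"rz": 0,"fingers": -1},
  {"dx": 0,"dy": -20,"dz": 0,"rx": 0,"ry": 0,"rz": 0,"fingers": -1},
  {"dx": 0,"dy": -10,"dz": 0,"rx": 0,"ry": 0,"rz": 0,"fingers": -1},
])

```text
clock: 13.2
tcp_pos: [0.5455, -0.1471, 0.0819]
orientation: [0.001, -0.01, 0.999, 0.035]
wrist_force: [0.3, 0.3, 0.6]
finger_gap: 0.0852
```

```bash
python3 look.py a5
```

```text
{'clock': 13.3, 'tcp_pos': [0.5455, -0.1466, 0.0819], 'orientation': [0.0006, -0.0099, 0.9993, 0.0351], 'joint_pos': [-0.4307, 0.4712, -0.301, 0.8276, 0.0641, -0.4514], 'wrist_force': [-0.3349, 0.2527, -0.7109], 'finger_gap': 0.0849}
```

View pics/a5.png

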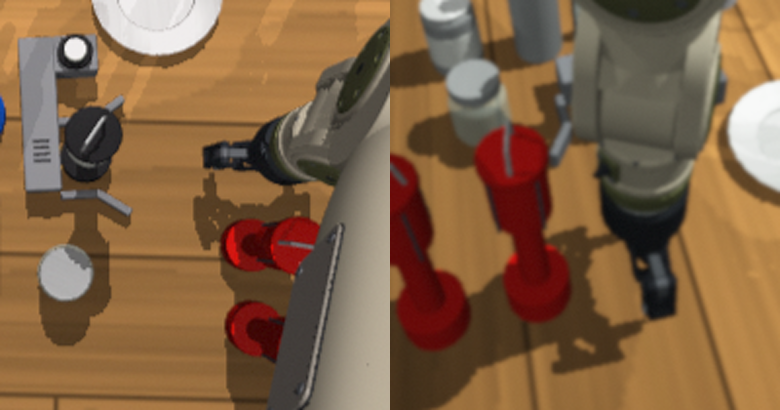

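The lantern stands upright with its foot against the bar, crop (85,160), between the cheeks; the reds are unmoved. Next I go up and round to the button at (0.671, 0.080), with the fingers shut. The gripper's narrow side already faces the lantern.

Call:
servo_tool([
  {"dx": 10,"dy": 0,"dz": 30,"rx": -0.07,"ry": 0,"rz": 0,"fingers": 1},
  {"dx": 20,"dy": 0,"dz": 30,"rx": 0,"ry": 0,"rz": 0,"fingers": 1},
  {"dx": 20,"dy": 0,"dz": 30,"rx": 0,"ry": 0,"rz": 0,"fingers": 1},
  {"dx": 20,"dy": 0,"dz": 30,"rx": 0,"ry": 0,"rz": 0,"fingers": 1},
  {"dx": 20,"dy": 10,"dz": 30,"rx": 0,"ry": 0,"rz": 0,"fingers": 1},
  {"dx": 20,"dy": 20,"dz": 20,"rx": 0,"ry": 0,"rz": 0,"fingers": 1},
  {"dx": 16,"dy": 30,"dz": 0,"rx": 0,"ry": 0,"rz": 0,"fingers": 1},
  {"dx": 0,"dy": 30,"dz": 0,"rx": 0,"ry": 0,"rz": 0,"fingers": 1},
])

```text
clock: 14.1
tcp_pos: [0.6733, -0.0534, 0.2524]
orientation: [0.001, -0.011, 1.0, 0.0]
wrist_force: [0.3, 0.3, 0.2]
finger_gap: -0.0
```

Call:
servo_tool([
  {"dx": 0,"dy": 30,"dz": 0,"rx": 0,"ry": 0,"rz": 0,"fingers": 1},
  {"dx": 0,"dy": 30,"dz": 0,"rx": 0,"ry": 0,"rz": 0,"fingers": 1},
  {"dx": 0,"dy": 30,"dz": 0,"rx": 0,"ry": 0,"rz": 0,"fingers": 1},
  {"dx": 0,"dy": 30,"dz": 0,"rx": 0,"ry": 0,"rz": 0,"fingers": 1},
  {"dx": 0,"dy": 16,"dz": 0,"rx": 0,"ry": 0,"rz": 0,"fingers": 1},
  {"dx": 0,"dy": 0,"dz": 0,"rx": 0,"ry": 0,"rz": 0,"fingers": 1},
])

```text
clock: 14.7
tcp_pos: [0.671, 0.0838, 0.2517]
orientation: [-0.0, -0.013, 1.0, 0.0]
wrist_force: [-0.9, -0.5, -0.1]
finger_gap: 0.0
```

Call:
servo_tool([
  {"dx": 0,"dy": -4,"dz": -20,"rx": 0,"ry": 0,"rz": 0,"fingers": 1},
  {"dx": 0,"dy": 0,"dz": -25,"rx": 0,"ry": 0,"rz": 0,"fingers": 1},
  {"dx": 0,"dy": 0,"dz": -25,"rx": 0,"ry": 0,"rz": 0,"fingers": 1},
  {"dx": 0,"dy": 0,"dz": -20,"rx": 0,"ry": 0,"rz": 0,"fingers": 1},
  {"dx": 0,"dy": 0,"dz": -10,"rx": 0,"ry": 0,"rz": 0,"fingers": 1},
  {"dx": 0,"dy": 0,"dz": 0,"rx": 0,"ry": 0,"rz": 0,"fingers": 1},
])

```text
clock: 15.3
tcp_pos: [0.6705, 0.0761, 0.1501]
orientation: [-0.002, -0.011, 1.0, -0.0]
wrist_force: [-0.5, 1.1, 0.3]
finger_gap: 0.0001
```

```bash
python3 look.py a6
python3 - <<'E'
import cv2
from workcell import read_camera
b=read_camera("side")["img"][130:280,270:420,::-1]; a=cv2.imread("pics/a6.png")[:,:390]
import numpy as np
cv2.imwrite("pics/a6b.png",np.hstack([a,cv2.resize(b,(410,410),interpolation=cv2.INTER_CUBIC)]))
E
```

```text
{'clock': 15.4, 'tcp_pos': [0.6719, 0.0765, 0.1526], 'orientation': [0.0003, -0.0107, 0.9999, -0.0], 'joint_pos': [-0.0053, 0.581, 0.0853, 1.0744, -0.0, -0.0268], 'wrist_force': [0.0214, -0.1227, -0.4511], 'finger_gap': -0.0003}
```

View pics/a6b.png

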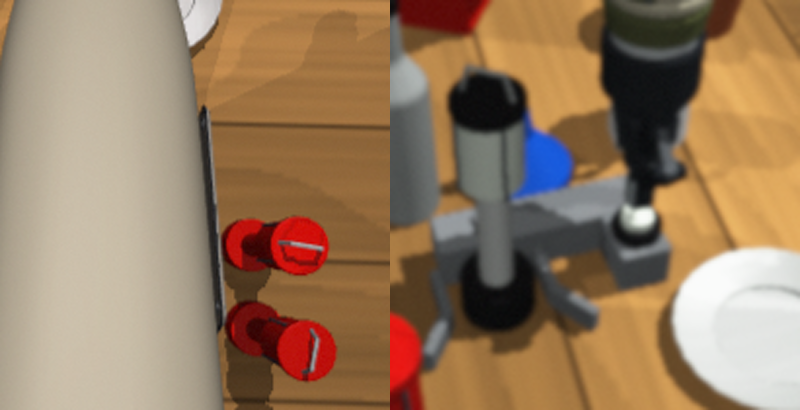

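The lantern is upright at home in the side crop (foot left 460, right 535, bottom 330). The fingertips are right above the white button at (638,215). Checking the foot numerically and pressing.

Run:
```python
from h import *
q=least_squares(lambda p:(lambda B:[B[0]-295.6,B[2]-323.,B[3]-250.7])(foot("side",*p)),[.545,.06]);print(q.x.round(4),foot("side",.5453,.0613).round(1))
```

```text
[0.5498 0.0653] [293.6 219.9 321.9 252.4]
```

Call:
servo_tool([
  {"dx": 0,"dy": 3,"dz": -5,"rx": 0,"ry": 0,"rz": 0,"fingers": 1},
  {"dx": 0,"dy": 0,"dz": -4,"rx": 0,"ry": 0,"rz": 0,"fingers": 1},
  {"dx": 0,"dy": 0,"dz": -2,"rx": 0,"ry": 0,"rz": 0,"fingers": 1},
  {"dx": 0,"dy": 0,"dz": -2,"rx": 0,"ry": 0,"rz": 0,"fingers": 1},
  {"dx": 0,"dy": 0,"dz": 0,"rx": 0,"ry": 0,"rz": 0,"fingers": 1},
])

```text
clock: 15.95
tcp_pos: [0.6714, 0.0802, 0.1388]
orientation: [-0.0, -0.011, 1.0, 0.0]
wrist_force: [-0.2, 0.3, 1.6]
finger_gap: 0.0
```

Call:
servo_tool([
  {"dx": 0,"dy": 0,"dz": -2,"rx": 0,"ry": 0,"rz": 0,"fingers": 1},
  {"dx": 0,"dy": 0,"dz": -2,"rx": 0,"ry": 0,"rz": 0,"fingers": 1},
  {"dx": 0,"dy": 0,"dz": 0,"rx": 0,"ry": 0,"rz": 0,"fingers": 1},
])

```text
clock: 16.25
tcp_pos: [0.6715, 0.0802, 0.135]
orientation: [0.0, -0.011, 1.0, 0.0]
wrist_force: [-0.7, 0.5, 4.2]
finger_gap: -0.0
```

Call:
servo_tool([
  {"dx": 0,"dy": 0,"dz": -2,"rx": 0,"ry": 0,"rz": 0,"fingers": 1},
  {"dx": 0,"dy": 0,"dz": 0,"rx": 0,"ry": 0,"rz": 0,"fingers": 1},
])

```text
clock: 16.45
tcp_pos: [0.6715, 0.0802, 0.1337]
orientation: [0.0, -0.011, 1.0, 0.0]
wrist_force: [-3.0, 1.9, 7.0]
finger_gap: 0.0
```

Call:
servo_tool([
  {"dx": 0,"dy": 0,"dz": -1,"rx": 0,"ry": 0,"rz": 0,"fingers": 1},
  {"dx": 0,"dy": 0,"dz": 0,"rx": 0,"ry": 0,"rz": 0,"fingers": 1},
])

```text
clock: 16.65
tcp_pos: [0.6715, 0.0802, 0.1336]
orientation: [0.001, -0.011, 1.0, 0.0]
wrist_force: [-4.0, 0.3, 11.5]
finger_gap: -0.0001
```

Call:
servo_tool([
  {"dx": 0,"dy": 0,"dz": 5,"rx": 0,"ry": 0,"rz": 0,"fingers": 1},
  {"dx": 0,"dy": 0,"dz": 10,"rx": 0,"ry": 0,"rz": 0,"fingers": 1},
  {"dx": 0,"dy": 0,"dz": 20,"rx": 0,"ry": 0,"rz": 0,"fingers": 1},
  {"dx": 0,"dy": 0,"dz": 30,"rx": 0,"ry": 0,"rz": 0,"fingers": 1},
  {"dx": 0,"dy": 0,"dz": 30,"rx": 0,"ry": 0,"rz": 0,"fingers": 1},
  {"dx": 0,"dy": 0,"dz": 20,"rx": 0,"ry": 0,"rz": 0,"fingers": 1},
  {"dx": 0,"dy": 0,"dz": 0,"rx": 0,"ry": 0,"rz": 0,"fingers": 1},
  {"dx": 0,"dy": 0,"dz": 0,"rx": 0,"ry": 0,"rz": 0,"fingers": 1},
])

```text
clock: 17.45
tcp_pos: [0.6717, 0.0799, 0.2468]
orientation: [0.0, -0.011, 1.0, -0.0]
wrist_force: [0.6, 0.3, 0.4]
finger_gap: -0.0001
```

Run:
```python
import cv2
from workcell import read_camera,env
cv2.imwrite("pics/fin.png",cv2.resize(read_camera("side")["img"][120:370,170:470,::-1],(720,600),interpolation=cv2.INTER_CUBIC))
s=env.get_state();print(s["clock"],s["wrist_force"],s["tcp_pos"])
```

```text
17.5 [ 0.94971066 -0.33310408 -0.2928057 ] [0.67118266 0.07994768 0.24574326]
```

View pics/fin.png

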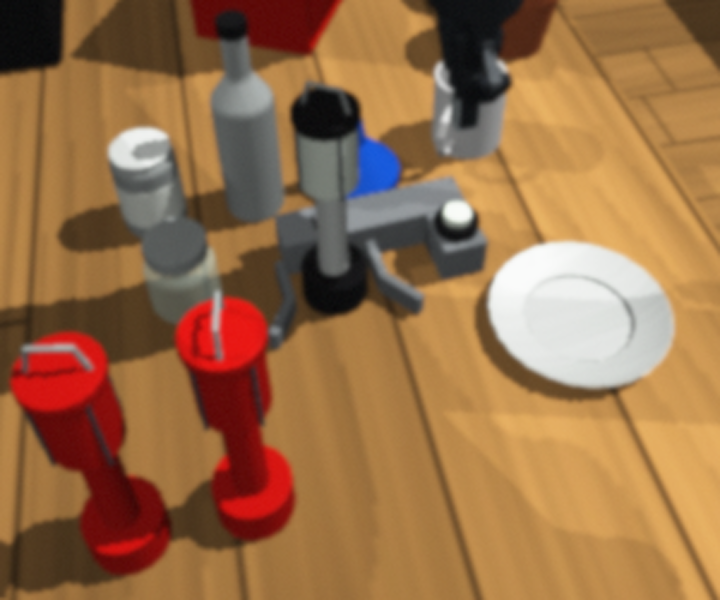

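The lantern is upright at home (330,290), the button is up at (457,215), the gripper is clear and everything else is in place. Handing in.

```bash
python3 -c "
from workcell import job;print(job.hand_in())"
```

```text
the job is handed in; nothing more can be done
None
```

The lantern is on charge and the job is handed in at about 17.5 s; hand-in gives no verdict. I pushed the black, white-headed lantern (not the red look-alikes) about 236 mm into the stand. The push used the back of one open finger, low on the foot, at 3–5 N in the readings. Then I pressed the button with the shut fingertips and lifted clear.

- **Lantern:** at the stop the push force rose to about 10 N and the arm stalled. The last picture shows the lantern upright between the cheeks against the back bar. My last fit of the foot puts it about 6 mm from home, against the 13 mm limit. That fit places it slightly past the stop, so I put it down to calibration and pixel error.
- **Button:** it bottomed out at 11.5 N with the arm no longer moving. It looks up again in the last picture, but I did not read the joint itself.
- **Other things:** none appear to have moved, by eye rather than measured. The gripper is clear of everything.
- **Disagreement:** late in the push, the top-camera tracker merged the lamp cap with the foot and showed a false sideways offset of 11–14 mm. I set that aside and relied on the foot's own edges and the pictures.
- **Abandoned approach:** I first tried a 45° tool tilt, but it would have swept the forearm low over the red lanterns, so I switched to a nearly vertical tool.

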